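# Shut the kettle lid and the salt cellar

### The job

The worktop is about to be wiped down, so shut the two lids that were left open: push the electric kettle's hinged lid down until it lies flush on the kettle, and swing the wooden salt cellar's lid round on its pin until it covers the pot completely, in either order. Do it gently with the fingertips and lift nothing: the kettle stays standing on its power base, the cellar stays where it is, and the pepper mill, the two spice jars and the mug are not disturbed. Draw the hand back when both are shut.

Things in the scene. Friction and masses are not known exactly. Their poses are not given: they have to be found in the camera images.
- kettle: cream and grey electric kettle, 222 mm high, 0.95 kg, loose, its underside 21 mm above the worktop. Origin at its underside; z up; +y points from handle to spout, roughly away to the robot's right (45 degrees, give or take 30). Round body, radius 81 mm, axis at (1, 29) mm in this frame; the loop handle on the -y side is 48 mm wide, out to y = -114 mm, its top level with the shut lid (221 mm)
- kettle_lid (a joint): angle of the kettle's lid, rad: 0 shut and flush, up to 1.4 wide open (0.6 to 1.05 at the start). The hinge is stiff: the lid stays where it is left (about 0.8 N at its free edge moves it) and stops at 0
- kettle_lid_hinge (a point): hinge line of the kettle lid, fixed on the kettle at (0.5, -25, 210) mm of the kettle frame, just in front of the handle; the line runs along the kettle's x
- kettle_lid_edge (a point): free edge of the kettle lid's upper face, on the lid, at (0.5, 87, 220) mm of the kettle frame when shut; 112 mm from the hinge line. The lid is a disc 117 mm across and about 18 mm thick; open, it stands up like a flap, its upper face looking back over the handle
- kettle_foot (a point): centre of the kettle's round underside
- base_disc (a point): centre of the top of the kettle's power base, a grey disc 163 mm across and 21 mm high that does not move; its cord lies behind it
- salt: round dark wooden salt cellar, 91 mm across, 66 mm high over its bead, filled, about 0.65 kg, loose. Origin: centre of the underside, z up. The pot is 46 mm high; its lid is a disc 91 mm across and 12 mm thick (46 to 58 mm up) that turns flat, about an upright pin at (39, 0) mm of this frame
- salt_lid (a joint): angle of the salt cellar's lid about its pin, rad: 0 shut, covering the pot; grows as the lid swings aside (anticlockwise from above, to the cellar's -y side), at most 2.27; 1.2 to 1.9 at the start. Stays where it is left (0.4 N at the bead or 0.8 N on the rim turns it slowly), stops at 0
- salt_lid_centre (a point): centre of the lid disc of the salt cellar (52 mm up), on the lid
- salt_lid_bead (a point): light bead, 11 mm across, on the lid's upper face opposite the pin, 33 mm from the lid's centre; its centre is 61 mm up
- pepper_mill: dark wooden pepper mill, 58 mm across, 160 mm high, loose; origin at the centre of its underside. Leave alone
- thyme_jar: spice jar with green herb and dark wooden cap, 52 mm across, 105 mm high, loose; origin at the centre of its underside. Leave alone
- paprika_jar: spice jar with red powder and light wooden cap, 47 mm across, 88 mm high, loose; origin at the centre of its underside. Leave alone
- mug: cream mug with a handle, 83 mm across, 94 mm high, loose; origin at the centre of its underside. Leave alone
Not all that is in view belongs to the job. What is shaped like the salt but pink is not meant.

How it is judged (in metres and radians):
At the end, for the whole second after the job is handed in: The kettle's lid is within 0.06 rad of shut and the salt cellar's lid within 0.08 rad (3 mm at its centre) of covering the pot; the kettle stands upright on its base within 35 mm of centre, the cellar stands upright within 25 mm of where it was; all at rest (value of joint kettle_lid below 0.06 rad and value of joint salt_lid below 0.08 rad and distance between kettle_foot and base_disc below 0.035 m and angle between each of kettle, salt's own z axis and vertical below 0.06 rad and distance of salt from where it was at the start of the episode below 0.025 m and linear speed of each of kettle, salt below 0.02 m/s); the robot touches nothing.
It fails at once if the kettle is lifted off its base, tipped, or shoved more than 25 mm (height (world z) of kettle above 0.033 m or distance of kettle from where it was at the start of the episode above 0.025 m or angle between kettle's own z axis and vertical above 0.15 rad).
It fails at once if the salt cellar is lifted, tipped or shoved more than 25 mm (height (world z) of salt above 0.012 m or angle between salt's own z axis and vertical above 0.2 rad or distance of salt from where it was at the start of the episode above 0.025 m).
It fails at once if a push on the kettle or the salt cellar is harder than 35 N (contact force between the fingers and kettle above 35 N or contact force between the fingers and salt above 35 N).
It fails at once if the pepper mill, a spice jar or the mug is moved more than 20 mm or knocked over (distance of any of pepper_mill, thyme_jar, paprika_jar, mug from where it was at the start of the episode above 0.02 m or angle between any of pepper_mill, thyme_jar, paprika_jar, mug's own z axis and vertical above 0.3 rad).
It also fails if it takes over 51 s, if anything falls off the work surface, if the arm or the gripper's body presses on something with over 40 N, if the wrist force passes 120 N, or if a joint passes its speed limit or range.

### The arm

A 6-joint arm with a two-finger parallel gripper is mounted at the origin on a cart in front of the work surface, level with it; the furniture and walls round the work are solid. World frame = base frame: x ahead of the robot, y to its left, z up, the work surface at z = 0. Lengths are in mm, angles in rad, forces in N, time in s.
With the tool pointing down it reaches from about 275 to 1000 mm from the base axis. Payload 8.4 kg.
Tool frame: the origin (TCP) lies at the very end of the fingers, on their centre line; the grasp point (between the pads) lies 19 mm behind it (r.pinch_z is the distance from the TCP to the grasp point, in mm); z points along the fingers, y is the line along which they close (so a half turn about z gives the same grasp; the last joint's range is limited). The gripper opens to 85 mm and grips with 20 to 120 N. Pads are 22 mm wide; open, the fingers measure 114 mm over their backs; the gripper's body (76 mm by 85 mm) begins 54 mm behind the grasp point. The pads swing forward as they close: fully open they stand 13 mm farther back than shut.
Start: joints at [1.192, 0.353, 1.633, -0, 1.155, -0.002], TCP at [229.965, 581.157, 231.281] pointing down, gripper open.
Joint ranges: [-2.63, 2.63], [-0.92, 2.1], [0.06, 2.66], [-1.3, 4.44], [0, 2.69], [-3.02, 3.02]. Speed limits (rad/s): [2.22, 2.22, 2.79, 3.14, 3.14, 3.14].

### API

Orientations are given as [roll, pitch, yaw] about the fixed x, y, z axes, in that order (R = Rz(yaw) Ry(pitch) Rx(roll)).
In Python, from rig import r gives the robot as it stands.
- The arm moves only by the tool carry_out, never from a script. Its argument "series" is a list of rows, each a list of 7 numbers: the turn, a rotation vector about the tool's x, y, z as a fraction of full scale, then the shift along the tool's x, y, z as a fraction of full scale, then the gripper command: -1 is fully open, 1 is shut, values between are in proportion. A call has 1 to 8 rows; each row is the pose to reach, as a shift and turn from the pose commanded when the call began, along the tool's axes at that moment, turning the shorter way round; what a row does not reach only later rows make up. Full scale, the value 1, is 0.25 m for a shift and pi rad for a turn. A row lasts 1/8 s, in which the tool goes at most 62.5 mm and 10.7 degrees, less where a joint would pass 70% of its speed; a pose out of reach is approached as far as the arm can. A call with a number of a shift or a turn outside -1 to 1 is refused whole. A call with a gripper value outside its range is refused whole. The fingers move at their own pace and stop on an object; "force" is the grip in N (left out, the last holds). Time passes only in rows, so rows that repeat a pose let the fingers close. It gives the time, the measured TCP pose, the force, the opening and the grip force at its end, in the units of the state.
- r.sense(): the state, without advancing time (a new reading comes with each control period).
- r.grab_frame(name): name is "side" or "top"; returns the picture (420x560x3 uint8, red, green, blue); there is no depth.
- r.get_calibration(name): a dict with "K" (3x3 intrinsics, pixels), "pose" (4x4, takes a point from camera to world coordinates). Camera axes: x right, y up, looking along -z (the intrinsics and any distortion apply to the point x, -y, -z); pixel columns grow to the right and rows downward; lengths in mm; the calibration is good to about 2 mm. A picture is of the moment at which its call begins. get_calibration takes no time and is no camera call.
- r.sign_off(): hands the job in; it is judged then, once.
Trained networks look in the newest picture that a camera, given by its name, has taken for a name from the list of things; names that differ only in an ending like _2 or _b are one class to them, and where a whole thing is asked for, a point or a joint stands for the part that bears it (a point fixed in the world has none). Each returns a list of dicts, best first, with "score" (0 to 1); they miss things now and then, are a little off and sometimes report something else, mostly with a low value. They report only what shows in the picture. A call takes as long as a camera call. They do not tell look-alikes from the thing itself.
- r.silhouettes(camera, label): "region" (420x560 bool, what is visible of it) and "position" ([row, column] in pixels, amid what is visible of it).
The state is a dict: "clock": time; "qpos": joint angles; "qvel": joint speeds; "joint_efforts": joint torques, N m; "eef_pos": TCP position; "tcp_rot": TCP orientation; "contact_force": force on the tool from outside, world axes, zero at the start; "wrist_torque": the same for the moment, N m; "opening": opening from 0.0 (shut) to 1.0 (fully open); "grasp_force": force on a finger pad.
Only numpy, scipy, OpenCV 4.12 (cv2) and the standard library are available. Lean on these libraries where they do the work, as an engineer would, in place of code of your own. Each camera call takes 0.05 s, during which the arm holds its last target. There are 200 camera calls.

## Working session

There is one attempt and no reset: what is moved stays moved. The work goes in short steps, Python scripts to look and compute and a tool call to move; the robot and the scene stay as the last step left them, time stands still between calls to the robot, and variables do not carry over. Pictures are saved under pics/ and viewed, at most 10 in all, crops included, and the job is handed in when it is done.

Besides the shell and the picture viewer there is one more tool, called after "Emit:" as name(argument=value, ...), one argument or row to a line, values as JSON. carry_out: Moves the arm, as the interface text tells. Its arguments: {"type":"object","properties":{"series":{"type":"array"},"force":{"type":"number"}},"required":["series"]}

```bash
mkdir -p pics; python3 - <<'E'
from rig import r
import cv2,numpy as np
for n in ["side","top"]:
    f=r.grab_frame(n); cv2.imwrite(f"pics/{n}0.png",f[:,:,::-1])
    c=r.get_calibration(n); print(n,c["K"],np.round(c["pose"],3),[k for k in c])
    for l in ["kettle","kettle_lid","salt","salt_lid","salt_lid_bead","kettle_lid_edge","base_disc","pepper_mill","thyme_jar","paprika_jar","mug"]:
        try:
            print(l,[(round(d["score"],2),np.round(d["position"]).tolist(),int(d["region"].sum())) for d in r.silhouettes(n,l)][:4])
        except Exception as e: print(l,e)
print(r.sense())
E
```

```text
side [[450.95149085   0.         276.52354536]
 [  0.         450.95149085 207.61448304]
 [  0.           0.           1.        ]] [[ 7.21000e-01  5.86000e-01 -3.71000e-01  5.55290e+01]
 [-6.93000e-01  6.15000e-01 -3.75000e-01 -4.44912e+02]
 [ 8.00000e-03  5.27000e-01  8.50000e-01  1.19301e+03]
 [ 0.00000e+00  0.00000e+00  0.00000e+00  1.00000e+00]] ['K', 'pose']
kettle [(0.67, [208.0, 268.0], 4779)]
kettle_lid [(0.68, [182.0, 259.0], 1152), (0.28, [208.0, 263.0], 4787)]
salt [(0.9, [303.0, 353.0], 1657), (0.75, [355.0, 318.0], 1197)]
salt_lid [(0.76, [352.0, 317.0], 1119), (0.7, [302.0, 363.0], 946)]
salt_lid_bead [(0.86, [351.0, 319.0], 1074), (0.73, [297.0, 362.0], 925)]
kettle_lid_edge [(0.88, [176.0, 259.0], 1192), (0.75, [301.0, 353.0], 1688)]
base_disc [(0.96, [247.0, 272.0], 370)]
pepper_mill [(0.64, [281.0, 307.0], 655)]
thyme_jar [(0.76, [251.0, 359.0], 531)]
paprika_jar [(0.7, [261.0, 327.0], 421)]
mug [(0.6, [173.0, 190.0], 946), (0.43, [247.0, 272.0], 384), (0.23, [299.0, 365.0], 943)]
top [[538.63716161   0.         268.09483587]
 [  0.         538.63716161 204.4973231
[... 842 characters left out ...]
 'qpos': array([ 1.19159366e+00,  3.53026940e-01,  1.63340763e+00, -3.81061631e-06,
        1.15521689e+00, -2.39293641e-03]), 'qvel': array([-4.79575809e-05, -5.45034486e-04,  5.64330202e-04, -1.23587360e-03,
       -2.59391454e-04, -5.42524194e-04]), 'joint_efforts': array([-2.17886460e-03, -6.05188322e+01, -3.42422783e+01, -4.61718992e-05,
        1.37456685e-03, -3.67925611e-05]), 'eef_pos': array([229.96583873, 581.14418052, 231.2608616 ]), 'tcp_rot': array([-3.14153384e+00,  3.34545225e-06,  2.76478446e+00]), 'contact_force': array([-0.19844377, -0.39332122,  0.01644745]), 'wrist_torque': array([-0.05449257, -0.00751329,  0.02462948]), 'grasp_force': 0.0, 'opening': 0.9977732694033025}
```

```bash
python3 - <<'E'
import cv2
a=cv2.imread("pics/side0.png")[130:400,140:440]; cv2.imwrite("pics/s1.png",cv2.resize(a,None,fx=2.2,fy=2.2,interpolation=3))
a=cv2.imread("pics/top0.png")[140:310,140:420]; cv2.imwrite("pics/t1.png",cv2.resize(a,None,fx=2.8,fy=2.8,interpolation=3))
E
```

```text
(no output)
```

View pics/s1.png

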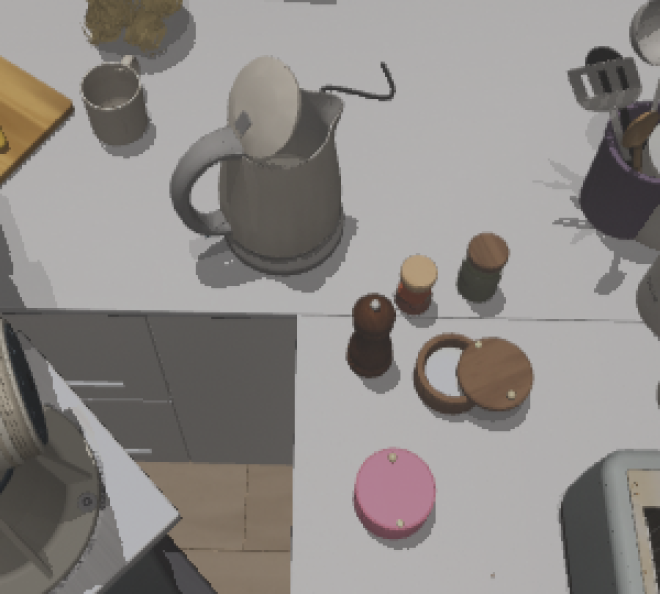

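View pics/t1.png

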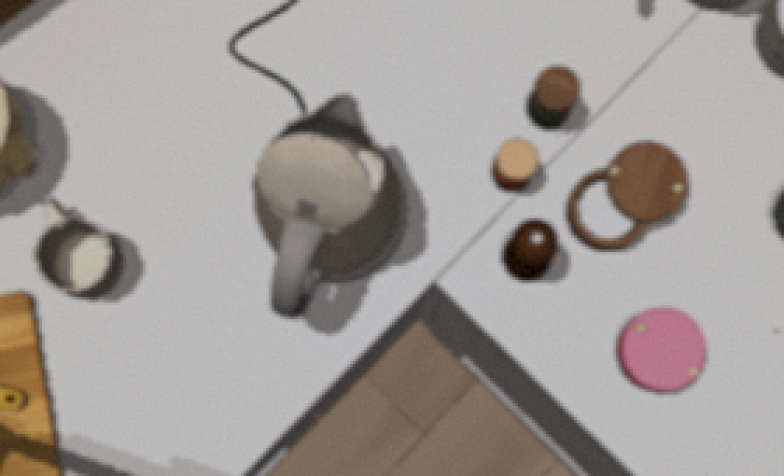

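Meant cellar: the brown wooden one (top full-frame about col 359–385,row 206; side col 355,row 303), open with its lid swung aside; the pink one (top 376,265) is shut and is the look-alike. Both crops above show this clearly enlarged; pin at top crop (614,171), bead (678,187).

```bash
cat > h.py <<'E'
import numpy as np, json
from rig import r
C={n:r.get_calibration(n) for n in("side","top")}
def ray(n,u,v):
    c=C[n];K=c["K"];d=np.array([(u-K[0,2])/K[0,0],-(v-K[1,2])/K[1,1],-1.]);P=np.array(c["pose"]);return P[:3,3],P[:3,:3]@d
def at(n,u,v,z):
    o,d=ray(n,u,v);return o+d*(z-o[2])/d[2]
def proj(n,X):
    c=C[n];P=np.array(c["pose"]);p=(np.atleast_2d(X)-P[:3,3])@P[:3,:3];K=c["K"]
    return np.c_[K[0,0]*p[:,0]/-p[:,2]+K[0,2],K[1,1]*-p[:,1]/-p[:,2]+K[1,2]]
def tri(us,ut):
    A=np.zeros((3,3));b=np.zeros(3)
    for n,q in(("side",us),("top",ut)):
        o,d=ray(n,*q);d/=np.linalg.norm(d);M=np.eye(3)-np.outer(d,d);A+=M;b+=M@o
    return np.linalg.solve(A,b)
S=lambda u,v:(u/2.2+140-.27,v/2.2+130-.27)
T=lambda u,v:(u/2.8+140-.32,v/2.8+140-.32)
E
python3 - <<'E'
from h import *
p=lambda *a:print(a[0],np.round(a[1],1))
for nm,s,t,z in[("pin",(478,344),(614,171),60),("bead",(511,394),(678,187),61),("lidc",(494,374),(648,182),58),("potc",(450,366),(608,209),46),
 ("hingetab",(243,122),(307,208),218),("spout",(343,96),(345,97),215),("handle",(177,190),(285,312),120),("mill",(376,308),(538,232),155),("thyme",(488,250),(558,86),105),("papr",(418,273),(518,162),88),("mug",(113,88),(78,257),94),("lidtop",(272,57),(310,135),300)]:
    p(nm,tri(S(*s),T(*t)));p("   s,t@z",np.r_[at("side",*S(*s),z)[:2],at("top",*T(*t),z)[:2]])
E
```

```text
pin [ 534.3 -271.6   61.9]
   s,t@z [ 534.4 -270.8  535.3 -272.4]
bead [ 514.4 -340.4   64.6]
   s,t@z [ 514.4 -339.1  516.5 -342.2]
lidc [ 522.1 -309.3   56. ]
   s,t@z [ 520.  -308.8  523.  -309.9]
potc [ 493.3 -265.    50.4]
   s,t@z [ 494.  -263.8  495.  -266.4]
hingetab [461.7  59.8 260.3]
   s,t@z [478.8  83.3 470.1  61.1]
spout [581.7  21.1 234.2]
   s,t@z [594.2  29.5 584.7  22.6]
handle [370.9  84.5 182.2]
   s,t@z [391.7 116.5 375.7  88.9]
mill [ 451.9 -175.3  141.9]
   s,t@z [ 443.4 -176.8  453.3 -175.9]
thyme [ 620.2 -206.5  104.2]
   s,t@z [ 618.  -205.6  621.7 -207.7]
papr [ 540.4 -163.2   87.9]
   s,t@z [ 539.8 -162.9  540.9 -163.6]
mug [439.7 313.4  97.4]
   s,t@z [441.5 315.5 439.5 314.3]
lidtop [511.9  55.8 341.5]
   s,t@z [527.6  82.9 526.9  54.5]
```

```bash
cat > fit.py <<'E'
from h import *
import cv2
from scipy.optimize import minimize
t=np.linspace(0,2*np.pi,60,endpoint=False);ci=np.c_[np.cos(t),np.sin(t)]
def lidpts(x,y,yaw,a,R=58.5):
    # kettle frame rel. to hinge; disc from z -8 to +10
    P=np.vstack([np.c_[R*ci[:,0],53.5+R*ci[:,1],0*t+h] for h in(10,-8)])
    c,s=np.cos(a),np.sin(a);P=np.c_[P[:,0],P[:,1]*c-P[:,2]*s,P[:,1]*s+P[:,2]*c]
    P=P+[.5,-25,210+21];c,s=np.cos(yaw),np.sin(yaw)
    return np.c_[x+c*P[:,0]-s*P[:,1],y+s*P[:,0]+c*P[:,1],P[:,2]]
def basepts(x,y,yaw):
    c,s=np.cos(yaw),np.sin(yaw);cx,cy=x+c*1-s*29,y+s*1+c*29
    return np.vstack([np.c_[cx+81.5*ci[:,0],cy+81.5*ci[:,1],0*t+h] for h in(0,21)])
def hull(n,P):
    return cv2.convexHull(proj(n,P).astype(np.float32))
def mask(h):
    m=np.zeros((420,560),np.uint8);cv2.fillConvexPoly(m,np.round(h*16).astype(np.int32),255,cv2.LINE_AA,4);return m/255.
E
python3 - <<'E'
from fit import *
L={};
for n in("side","top"):
    L[n]=r.silhouettes(n,"kettle_lid")[0]["region"].astype(float)
B=r.silhouettes("side","base_disc")[0]["region"]; B2=r.silhouettes("top","base_disc")[0]["region"]
K=r.silhouettes("side","kettle")[0]["region"]
np.savez("m.npz",s=L["side"],t=L["top"],B=B,B2=B2,K=K)
U=(B|K); cols=np.arange(245,295)  # lower contour
low=np.array([[c,np.nonzero(U[:,c])[0].max()+.5] for c in cols])
def cost(p,full=False):
    x,y,yaw,a=p[0]*100,p[1]*100,p[2],p[3]
    e=[]
    for n in L:
        m=mask(hull(n,lidpts(x,y,yaw,a)));e.append(1-np.minimum(m,L[n]).sum()/np.maximum(m,L[n]).sum())
    h=hull("side",basepts(x,y,yaw))
    d=np.array([cv2.pointPolygonTest(h,(float(u),float(v)),True) for u,v in low]);e.append(np.sqrt(np.mean(np.clip(d,-4,4)**2))*.1)
    return e if full else sum(e)
best=min((minimize(cost,[4.9,.5,yw,a],method="Nelder-Mead",options=dict(xatol=1e-3,fatol=1e-4,maxiter=600,initial_simplex=np.array([[4.9,.5,yw,a]]+[np.array([4.9,.5,yw,a])+d for d in np.diag([.25,.25,.2,.15])]))) for yw in(-2.1,-1.7,-1.3) for a in(.7,.95)),key=lambda q:q.fun)
x=best.x;print(x,cost(x,True));print(x[2]*57.3+90)
for n in L:
    im=cv2.imread(f"pics/{n}0.png");im=cv2.resize(im,None,fx=2,fy=2,interpolation=3)
    for P,c in((lidpts(x[0]*100,x[1]*100,x[2],x[3]),(0,0,255)),(basepts(x[0]*100,x[1]*100,x[2]),(255,0,0))):
        for hh in(P[:60],P[60:]): cv2.polylines(im,[np.round(proj(n,hh)*2).astype(np.int32)],True,c,1)
    if n=="side": A=im[240:560,380:680]
    else: Bm=im[300:620,380:680]
cv2.imwrite("pics/fit.png",np.hstack([A,Bm]))
E
```

```text
[ 4.7983975   0.55424766 -2.12947275  0.95978008] [np.float64(0.1313056822795997), np.float64(0.19081584049076028), np.float64(0.05206078239194914)]
-32.018788579093425
```

View pics/fit.png

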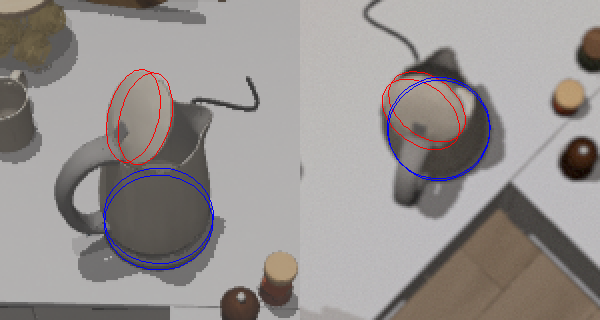

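The fit matches the lid roughly, but its yaw is off compared with the spout and handle line in the top view (spout at top crop (345,97)). I'll add the spout as a constraint.

```bash
python3 - <<'E'
from fit import *
Z=np.load("m.npz");L={"side":Z["s"],"top":Z["t"]}
U=Z["B"]|Z["K"];low=np.array([[c,np.nonzero(U[:,c])[0].max()+.5] for c in range(245,295)])
sp=np.array([582,21.]) ; tail=np.array([375,86.])
def cost(p,full=False):
    x,y,yaw,a=p[0]*100,p[1]*100,p[2],p[3];e=[]
    for n in L:
        m=mask(hull(n,lidpts(x,y,yaw,a)));e.append(1-np.minimum(m,L[n]).sum()/np.maximum(m,L[n]).sum())
    h=hull("side",basepts(x,y,yaw))
    d=np.array([cv2.pointPolygonTest(h,(float(u),float(v)),True) for u,v in low]);e.append(np.sqrt(np.mean(np.clip(d,-4,4)**2))*.1)
    ex=np.array([np.cos(yaw),np.sin(yaw)])
    e.append(.02*abs(ex@(sp-[x,y])));e.append(.005*abs(ex@(tail-[x,y])))
    return e if full else sum(e)
res=[]
for yw in(-2.2,-1.9,-1.7):
  for a in(.65,.85,1.05):
    p0=np.array([4.8,.5,yw,a]);q=minimize(cost,p0,method="Nelder-Mead",options=dict(xatol=1e-3,fatol=1e-4,maxiter=600,initial_simplex=np.vstack([p0,p0+np.diag([.25,.25,.2,.15])])));res.append(q)
res.sort(key=lambda q:q.fun)
for q in res[:4]:print(np.round(q.x,3),round(q.fun,3),np.round(cost(q.x,True),3))
x=res[0].x
for n in L:
    im=cv2.imread(f"pics/{n}0.png");im=cv2.resize(im,None,fx=3,fy=3,interpolation=3)
    P=lidpts(x[0]*100,x[1]*100,x[2],x[3])
    for hh in(P[:60],P[60:]): cv2.polylines(im,[np.round(proj(n,hh)*3+1).astype(np.int32)],True,(0,0,255),1)
    cs,_=cv2.findContours((cv2.resize(L[n],None,fx=3,fy=3)>.5).astype(np.uint8),0,1);cv2.drawContours(im,cs,-1,(0,255,0),1)
    bb=basepts(x[0]*100,x[1]*100,x[2]);cv2.polylines(im,[np.round(proj(n,bb[:60])*3+1).astype(np.int32)],True,(255,0,0),1)
    if n=="side": A=im[400:800,610:1000]
    else: Bm=im[480:880,600:990]
cv2.imwrite("pics/fit2.png",np.hstack([A,Bm]))
E
```

```text
[ 4.769  0.513 -1.852  1.002] 0.504 [0.215 0.189 0.075 0.    0.025]
[ 4.77   0.513 -1.852  1.004] 0.504 [0.214 0.188 0.076 0.001 0.025]
[ 4.767  0.513 -1.851  0.998] 0.505 [0.217 0.19  0.071 0.    0.026]
[ 4.77   0.513 -1.853  1.001] 0.505 [0.214 0.188 0.075 0.003 0.025]
```

View pics/fit2.png

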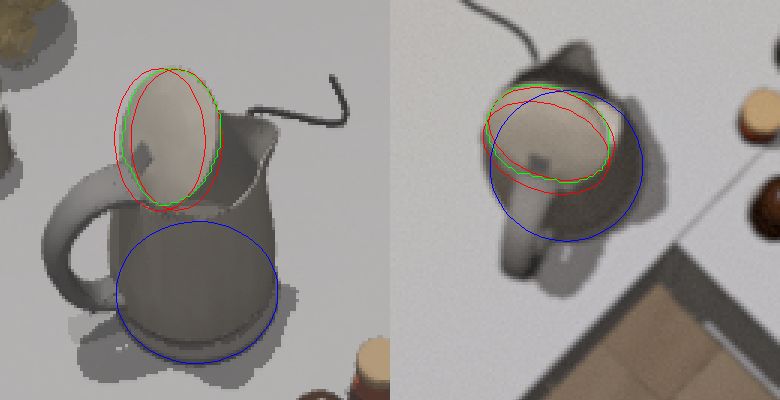

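Green (network) and red (model) agree to within about 3 px. That puts the kettle hinge near (456,59,231), +y heading −16.6°, lid about 1.0 rad open. I'll go behind and above the lid now, fingers shut and tool orientation unchanged.

Emit:
carry_out(
  series=[
    [0,0,0,-0.2,-0.2,-0.2,1],
    [0,0,0,-0.4,-0.4,-0.4,1],
    [0,0,0,-0.6,-0.6,-0.5,1],
    [0,0,0,-0.81,-0.8,-0.5,1],
    [0,0,0,-0.81,-0.8,-0.5,1],
    [0,0,0,-0.81,-0.8,-0.5,1],
  ],
  force=20,
)

```text
clock: 2.2
eef_pos: [346.1, 318.0, 357.6]
tcp_rot: [3.14, 0.002, 2.761]
contact_force: [-0.2, 0.4, -0.9]
opening: -0.001
grasp_force: 0.0
```

Emit:
carry_out(
  series=[
    [0,0,0,-0.2,-0.2,-0.03,1],
    [0,0,0,-0.4,-0.4,-0.06,1],
    [0,0,0,-0.6,-0.6,-0.1,1],
    [0,0,0,-0.82,-0.81,-0.1,1],
    [0,0,0,-0.82,-0.81,-0.1,1],
    [0,0,0,-0.82,-0.81,-0.1,1],
    [0,0,0,-0.82,-0.81,-0.1,1],
  ],
)

```text
clock: 3.08
eef_pos: [460.6, 57.8, 381.0]
tcp_rot: [3.141, -0.001, 2.765]
contact_force: [0.7, 0.6, 0.6]
opening: 0.005
grasp_force: 0.0
```

```bash
cat > m.py <<'E'
from h import *
import sys
from scipy.spatial.transform import Rotation as Ro
def st():
    s=r.sense();print("t",round(s["clock"],2),"pos",np.round(s["eef_pos"],1),"rot",np.round(s["tcp_rot"],3),"F",np.round(s["contact_force"],1),"op",round(s["opening"],2));return s
def rows(W,s):
    R=Ro.from_euler("xyz",s["tcp_rot"]).as_matrix()
    for w in W:print(np.round(R.T@(np.array(w)-s["eef_pos"])/250,3).tolist())
E
python3 - <<'E'
from m import *
s=st();H=np.array([456,59,231]);e=np.array([.958,-.286,0])
W=[]
for a in(1.15,1.0,.85,.7,.55,.4,.25,.1,.03,0):
    y=92*np.cos(a)-10*np.sin(a)-12;z=92*np.sin(a)+10*np.cos(a);W.append(H+e*y+[0,0,z])
rows(W,s)
E
```

```text
t 3.08 pos [460.6  57.8 381. ] rot [ 3.141e+00 -1.000e-03  2.765e+00] F [0.7 0.6 0.6] op 0.01
[-0.047, 0.003, 0.248]
[-0.098, 0.008, 0.268]
[-0.145, 0.012, 0.297]
[-0.188, 0.016, 0.332]
[-0.225, 0.019, 0.373]
[-0.256, 0.022, 0.419]
[-0.279, 0.024, 0.47]
[-0.294, 0.025, 0.523]
[-0.299, 0.025, 0.549]
[-0.3, 0.025, 0.56]
```

Emit:
carry_out(
  series=[
    [0,0,0,-0.01,0,0.12,1],
    [0,0,0,-0.02,0,0.22,1],
    [0,0,0,-0.047,0.003,0.248,1],
    [0,0,0,-0.073,0.005,0.258,1],
    [0,0,0,-0.098,0.008,0.268,1],
    [0,0,0,-0.12,0.01,0.282,1],
    [0,0,0,-0.145,0.012,0.297,1],
    [0,0,0,-0.165,0.014,0.315,1],
  ],
)

```text
clock: 4.08
eef_pos: [501.1, 44.9, 302.6]
tcp_rot: [3.141, 0.001, 2.765]
contact_force: [-0.1, 0.0, 2.4]
opening: 0.002
grasp_force: 0.8
```

```bash
python3 - <<'E'
from m import *
import cv2
s=st()
o=[]
for n,(v,u) in(("side",(120,190)),("top",(140,180))):
    f=r.grab_frame(n);o.append(cv2.resize(f[v:v+150,u:u+150,::-1],None,fx=2.6,fy=2.6,interpolation=3))
cv2.imwrite("pics/k1.png",np.hstack(o))
E
```

```text
t 4.08 pos [501.1  44.9 302.6] rot [3.141e+00 1.000e-03 2.765e+00] F [-0.1  0.   2.4] op 0.0
```

View pics/k1.png

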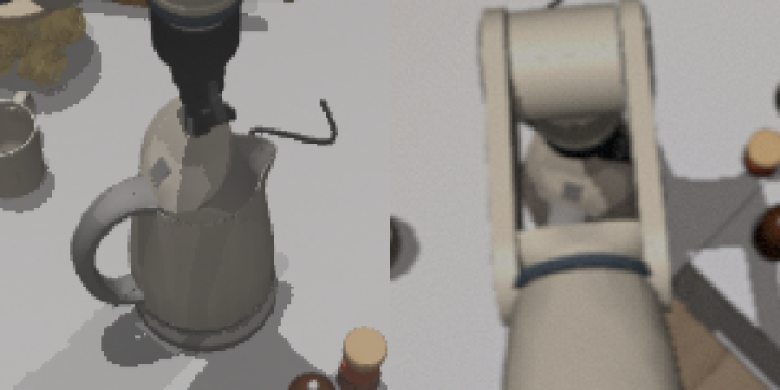

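The fingertips (side crop (210,120)) are on the lid's upper face near its free edge, with 2.4 N of contact; the kettle hasn't moved. Continuing along the arc.

Emit:
carry_out(
  series=[
    [0,0,0,-0.023,0.002,0.017,1],
    [0,0,0,-0.042,0.003,0.037,1],
    [0,0,0,-0.06,0.005,0.058,1],
    [0,0,0,-0.076,0.006,0.08,1],
    [0,0,0,-0.091,0.008,0.104,1],
    [0,0,0,-0.103,0.009,0.129,1],
    [0,0,0,-0.114,0.01,0.155,1],
    [0,0,0,-0.122,0.01,0.18,1],
  ],
)

```text
clock: 5.18
eef_pos: [530.0, 36.1, 257.2]
tcp_rot: [3.141, 0.0, 2.765]
contact_force: [-0.1, -0.7, 0.5]
opening: 0.002
grasp_force: 0.5
```

Emit:
carry_out(
  series=[
    [0,0,0,-0.004,0,0.014,1],
    [0,0,0,-0.007,0,0.028,1],
    [0,0,0,-0.009,0,0.036,1],
    [0,0,0,-0.01,0,0.044,1],
  ],
)

```text
clock: 5.68
eef_pos: [532.1, 35.3, 246.5]
tcp_rot: [3.141, 0.0, 2.765]
contact_force: [0.8, -0.3, 1.3]
opening: 0.004
grasp_force: 0.4
```

Emit:
carry_out(
  series=[
    [0,0,0,0,0,0.004,1],
    [0,0,0,0,0,0.008,1],
    [0,0,0,0,0,0.012,1],
    [0,0,0,0,0,0.016,1],
  ],
)

```text
clock: 6.18
eef_pos: [532.0, 35.2, 242.5]
tcp_rot: [-3.142, 0.0, 2.765]
contact_force: [-0.1, 0.1, 0.2]
opening: -0.0
grasp_force: 0.4
```

Emit:
carry_out(
  series=[
    [0,0,0,0,0,0.002,1],
    [0,0,0,0,0,0.004,1],
    [0,0,0,0,0,0.006,1],
    [0,0,0,0,0,0.008,1],
  ],
)

```text
clock: 6.68
eef_pos: [532.0, 35.2, 240.5]
tcp_rot: [-3.142, 0.0, 2.765]
contact_force: [1.0, 0.0, 1.0]
opening: -0.0
grasp_force: 0.7
```

Emit:
carry_out(
  series=[
    [0,0,0,0,0,0.003,1],
    [0,0,0,0,0,0.006,1],
  ],
)

```text
clock: 6.92
eef_pos: [532.3, 35.2, 240.0]
tcp_rot: [3.141, 0.001, 2.765]
contact_force: [-3.1, -1.1, 13.9]
opening: 0.0
grasp_force: 6.7
```

Emit:
carry_out(
  series=[
    [0,0,0,0,0,-0.1,1],
    [0,0,0,0,0,-0.3,1],
    [0,0,0,-0.1,-0.17,-0.4,1],
    [0,0,0,-0.22,-0.38,-0.4,1],
    [0,0,0,-0.34,-0.6,-0.4,1],
    [0,0,0,-0.45,-0.8,-0.4,1],
    [0,0,0,-0.45,-0.8,-0.4,1],
    [0,0,0,-0.45,-0.8,-0.4,1],
  ],
)

```text
clock: 7.92
eef_pos: [562.7, -191.9, 338.5]
tcp_rot: [3.141, -0.001, 2.764]
contact_force: [-0.0, 0.3, -0.3]
opening: 0.002
grasp_force: 0.0
```

```bash
python3 - <<'E'
from m import *
from fit import *
s=st();f=r.grab_frame("side");cv2.imwrite("pics/s2f.png",f[:,:,::-1])
cv2.imwrite("pics/s2.png",cv2.resize(f[120:370,190:440,::-1],None,fx=2.4,fy=2.4,interpolation=3))
g=r.grab_frame("top");cv2.imwrite("pics/t2f.png",g[:,:,::-1])
rows([[592,-328,200],[592,-328,52]],s)
E
```

```text
t 7.92 pos [ 562.7 -191.9  338.5] rot [ 3.141e+00 -1.000e-03  2.764e+00] F [-0.   0.3 -0.3] op 0.0
[-0.31, -0.463, 0.554]
[-0.311, -0.463, 1.146]
```

View pics/s2.png

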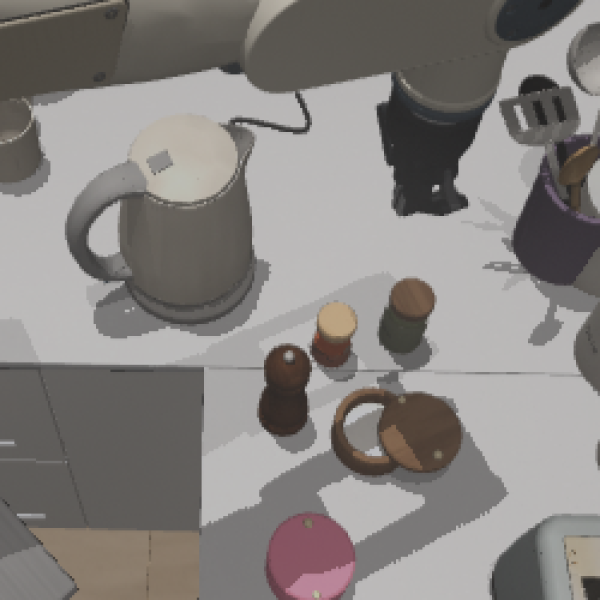

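Kettle lid is shut flush (crop (180,160)) with the kettle in place on its base. The cellar is still open: lid centre (420,432), bead (438,455). Next I check where the TCP falls on the gripper outline, and its footprint.

```bash
python3 - <<'E'
from m import *
import cv2
R=Ro.from_euler("xyz",[3.141,-.001,2.764]).as_matrix();p=np.array([562.7,-191.9,338.5])
o=[]
for n,fn in(("side","s2f"),("top","t2f")):
    im=cv2.imread(f"pics/{fn}.png");q=proj(n,p)[0];u,v=int(q[0]),int(q[1])
    im=cv2.resize(im,None,fx=6,fy=6,interpolation=2)
    for dx,dy in((0,0),(11,14),(-11,14),(11,-14),(-11,-14)):
        k=proj(n,p+R@[dx,dy,0])[0]*6+3;cv2.circle(im,tuple(int(a) for a in k),3,(0,0,255),-1)
    o.append(im[max(0,v*6-200):v*6+190,u*6-195:u*6+195][:390,:390])
print([a.shape for a in o]);cv2.imwrite("pics/tip.png",np.hstack(o))
E
```

```text
[(390, 390, 3), (390, 390, 3)]
```

View pics/tip.png

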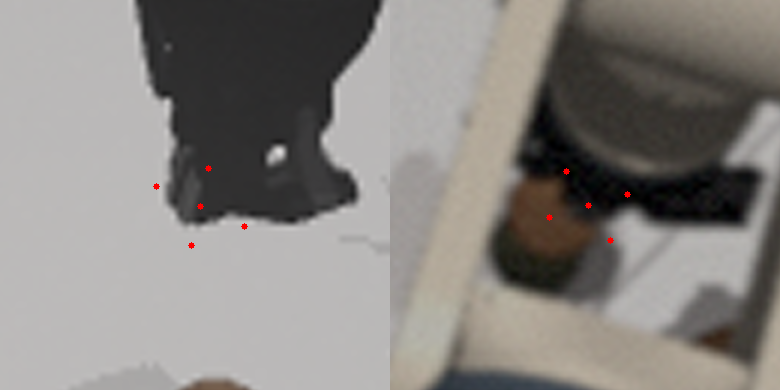

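Tip footprint fits (roughly ±11 × ±7–14 mm); the wide dark part is the gripper body well above it. Moving to the trailing side of the cellar's lid.

Emit:
carry_out(
  series=[
    [0,0,0,-0.1,-0.15,0.1,1],
    [0,0,0,-0.2,-0.3,0.2,1],
    [0,0,0,-0.31,-0.463,0.35,1],
    [0,0,0,-0.31,-0.463,0.554,1],
    [0,0,0,-0.31,-0.463,0.75,1],
    [0,0,0,-0.31,-0.463,0.85,1],
    [0,0,0,-0.31,-0.463,0.9,1],
    [0,0,0,-0.31,-0.463,0.9,1],
  ],
)

```text
clock: 9.02
eef_pos: [592.7, -327.4, 114.0]
tcp_rot: [3.141, -0.001, 2.766]
contact_force: [-0.5, -0.4, -0.1]
opening: 0.002
grasp_force: 0.0
```

```bash
python3 - <<'E'
from m import *
s=st();rows([[592,-328,51]],s)
s["eef_pos"]=np.array([592,-328,51.]);W=[]
for d in np.r_[-105,-112:-190:-7,-189.2]:
    a=np.radians(d);W.append([534+39*np.cos(a)-56.5*np.sin(a),-271.5+39*np.sin(a)+56.5*np.cos(a),51])
print(np.round(W,0)[:,:2].tolist());rows(W,s)
E
```

```text
t 9.03 pos [ 592.7 -327.4  114. ] rot [ 3.141e+00 -1.000e-03  2.766e+00] F [-0.5 -0.4 -0.1] op 0.0
[0.002, -0.003, 0.252]
[[578.0, -324.0], [572.0, -329.0], [565.0, -333.0], [557.0, -336.0], [549.0, -339.0], [540.0, -340.0], [532.0, -340.0], [524.0, -339.0], [516.0, -338.0], [508.0, -335.0], [500.0, -331.0], [493.0, -327.0], [487.0, -321.0], [486.0, -321.0]]
[0.056, -0.004, 0.0]
[0.074, -0.033, 0.0]
[0.095, -0.059, 0.0]
[0.119, -0.082, 0.0]
[0.146, -0.103, 0.0]
[0.174, -0.12, 0.0]
[0.205, -0.133, 0.0]
[0.237, -0.143, 0.0]
[0.27, -0.148, 0.0]
[0.304, -0.149, 0.0]
[0.337, -0.147, 0.0]
[0.37, -0.14, 0.0]
[0.402, -0.129, 0.0]
[0.403, -0.129, 0.0]
```

Emit:
carry_out(
  series=[
    [0,0,0,0,0,0.13,1],
    [0,0,0,0,0,0.2,1],
    [0,0,0,0,0,0.252,1],
    [0,0,0,0,0,0.252,1],
  ],
)

```text
clock: 9.52
eef_pos: [592.3, -328.1, 50.6]
tcp_rot: [3.141, -0.001, 2.765]
contact_force: [0.3, 0.4, -0.2]
opening: 0.004
grasp_force: 0.0
```

Emit:
carry_out(
  series=[
    [0,0,0,0.03,0,0,1],
    [0,0,0,0.056,-0.004,0,1],
    [0,0,0,0.065,-0.018,0,1],
    [0,0,0,0.074,-0.033,0,1],
    [0,0,0,0.084,-0.046,0,1],
    [0,0,0,0.095,-0.059,0,1],
  ],
)

```text
clock: 10.28
eef_pos: [564.9, -333.5, 51.0]
tcp_rot: [3.142, 0.0, 2.765]
contact_force: [1.2, 0.3, 0.1]
opening: -0.003
grasp_force: 0.3
```

```bash
python3 - <<'E'
from m import *
import cv2
s=st();f=r.grab_frame("side")
cv2.imwrite("pics/c1.png",cv2.resize(f[220:380,260:460,::-1],None,fx=3,fy=3,interpolation=3))
E
```

```text
t 10.28 pos [ 564.9 -333.5   51. ] rot [3.142 0.    2.765] F [1.2 0.3 0.1] op -0.0
```

View pics/c1.png

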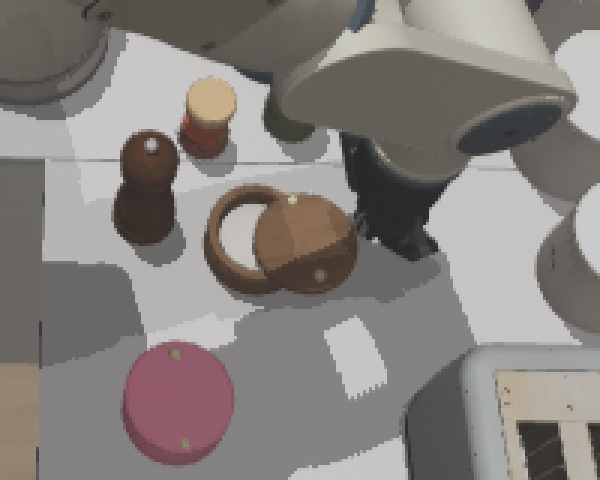

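The fingertips are against the lid's right rim (crop (358,230)), 1.2 N, and the lid has begun to turn. The toaster and jars are clear. Continuing.

Emit:
carry_out(
  series=[
    [0,0,0,0.012,-0.012,0,1],
    [0,0,0,0.024,-0.023,0,1],
    [0,0,0,0.038,-0.034,0,1],
    [0,0,0,0.051,-0.044,0,1],
    [0,0,0,0.065,-0.053,0,1],
    [0,0,0,0.079,-0.061,0,1],
    [0,0,0,0.095,-0.068,0,1],
    [0,0,0,0.11,-0.074,0,1],
  ],
)

```text
clock: 11.32
eef_pos: [532.3, -340.4, 51.0]
tcp_rot: [-3.142, -0.0, 2.765]
contact_force: [0.8, -0.3, 0.1]
opening: -0.002
grasp_force: 0.2
```

Emit:
carry_out(
  series=[
    [0,0,0,0.016,-0.005,0,1],
    [0,0,0,0.032,-0.01,0,1],
    [0,0,0,0.049,-0.013,0,1],
    [0,0,0,0.065,-0.015,0,1],
    [0,0,0,0.082,-0.016,0,1],
    [0,0,0,0.099,-0.016,0,1],
    [0,0,0,0.115,-0.015,0,1],
    [0,0,0,0.132,-0.014,0,1],
  ],
)

```text
clock: 12.32
eef_pos: [500.5, -331.4, 51.1]
tcp_rot: [-3.142, 0.0, 2.765]
contact_force: [1.2, 0.7, 0.2]
opening: 0.001
grasp_force: 0.5
```

Emit:
carry_out(
  series=[
    [0,0,0,0.016,0.003,0,1],
    [0,0,0,0.033,0.007,0,1],
    [0,0,0,0.045,0.011,0,1],
    [0,0,0,0.055,0.014,0,1],
  ],
)

```text
clock: 12.82
eef_pos: [489.3, -323.3, 51.2]
tcp_rot: [-3.141, 0.001, 2.765]
contact_force: [2.1, -1.1, 1.5]
opening: -0.001
grasp_force: 0.9
```

```bash
python3 - <<'E'
from m import *
import cv2
s=st();f=r.grab_frame("side");g=r.grab_frame("top")
o=[cv2.resize(f[260:340,300:400,::-1],None,fx=3.9,fy=3.9,interpolation=3),cv2.resize(g[170:250,320:420,::-1],None,fx=3.9,fy=3.9,interpolation=3)]
cv2.imwrite("pics/c2.png",np.hstack(o))
E
```

```text
t 12.82 pos [ 489.3 -323.3   51.2] rot [-3.141e+00  1.000e-03  2.765e+00] F [ 2.1 -1.1  1.5] op -0.0
```

View pics/c2.png

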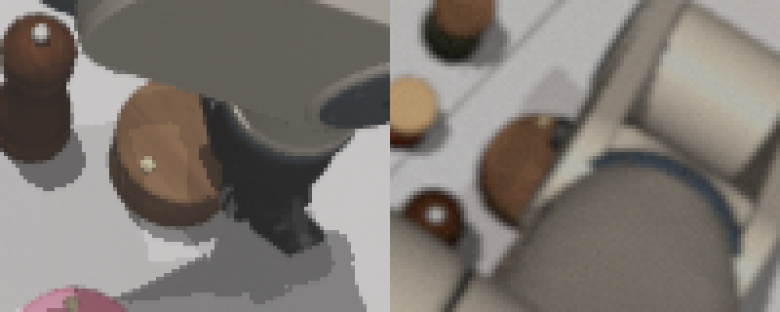

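The lid nearly covers the pot (bead at crop (147,165)); now finishing with 1 mm nudges along +y.

Emit:
carry_out(
  series=[
    [0,0,0,0.001,0.004,0,1],
    [0,0,0,0.002,0.008,0,1],
    [0,0,0,0.003,0.012,0,1],
  ],
)

```text
clock: 13.3
eef_pos: [489.7, -320.6, 51.2]
tcp_rot: [-3.141, 0.001, 2.765]
contact_force: [-1.4, -6.4, 2.7]
opening: -0.001
grasp_force: 4.1
```

Emit:
carry_out(
  series=[
    [0,0,0,-0.02,-0.05,0,1],
    [0,0,0,-0.06,-0.15,0,1],
    [0,0,0,-0.06,-0.15,-0.15,1],
    [0,0,0,-0.06,-0.15,-0.4,1],
    [0,0,0,-0.06,-0.15,-0.65,1],
    [0,0,0,-0.06,-0.15,-0.85,1],
    [0,0,0,-0.06,-0.15,-1,1],
    [0,0,0,-0.06,-0.15,-1,1],
  ],
)

```text
clock: 14.3
eef_pos: [490.7, -362.9, 304.5]
tcp_rot: [-3.14, 0.005, 2.764]
contact_force: [0.7, 0.0, -0.2]
opening: 0.003
grasp_force: 0.0
```

Emit:
carry_out(
  series=[
    [0,0,0,-0.02,0.2,-0.1,1],
    [0,0,0,-0.04,0.4,-0.2,1],
    [0,0,0,-0.06,0.6,-0.2,1],
    [0,0,0,-0.06,0.75,-0.2,1],
    [0,0,0,-0.06,0.75,-0.2,1],
    [0,0,0,-0.06,0.75,-0.2,1],
  ],
)

```text
clock: 15.05
eef_pos: [572.3, -192.6, 349.9]
tcp_rot: [-3.141, -0.002, 2.765]
contact_force: [0.4, -0.3, -0.1]
opening: 0.001
grasp_force: 0.0
```

```bash
python3 - <<'E'
from m import *
import cv2
s=st();f=r.grab_frame("side")
o=f[260:340,300:400,::-1];cv2.imwrite("pics/c3.png",np.hstack([cv2.resize(o,None,fx=5,fy=5,interpolation=3),cv2.resize(f[130:290,190:390,::-1],(400,400),interpolation=3)]))
d=r.silhouettes("side","salt_lid");print([(x["score"],x["position"],x["region"].sum()) for x in d])
print([(n,np.round(r.silhouettes("side",n)[0]["position"])) for n in("pepper_mill","thyme_jar","paprika_jar","mug")])
E
```

```text
t 15.05 pos [ 572.3 -192.6  349.9] rot [-3.141e+00 -2.000e-03  2.765e+00] F [ 0.4 -0.3 -0.1] op 0.0
[(0.92, [351.2, 319.7], np.int64(1084)), (0.76, [300.0, 345.9], np.int64(916))]
[('pepper_mill', array([278., 308.])), ('thyme_jar', array([254., 358.])), ('paprika_jar', array([257., 328.])), ('mug', array([177., 191.]))]
```

View pics/c3.png

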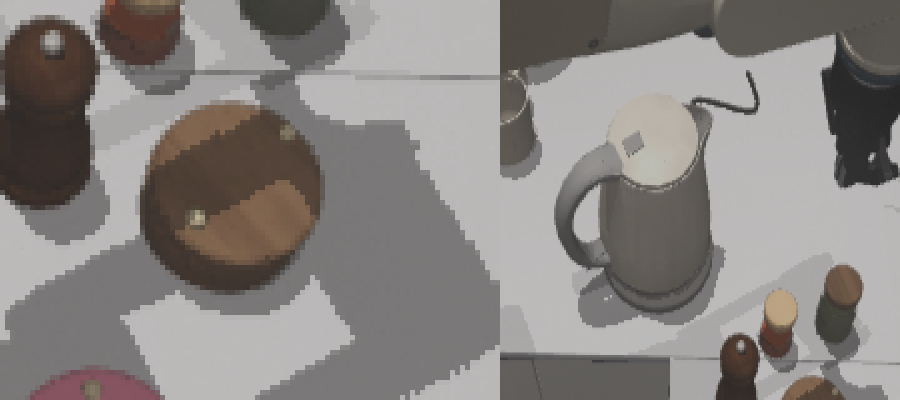

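The lid looks fully over the pot (bead at crop (197,217), pin (288,131)), and the kettle lid is flush. A quick numeric check of the angle follows.

```bash
python3 - <<'E'
from fit import *
from scipy.optimize import minimize
b=at("side",339.2,303.2,61)[:2];p=at("side",357.4,286,60)[:2];d=b-p
print("bead",b,"pin",p,np.hypot(*d),np.degrees(np.arctan2(d[1],d[0])))
x=r.silhouettes("side","salt")
M=[q["region"] for q in x if abs(q["position"][1]-347)<12][0].astype(float)
def hl(v): # pot centre, lid centre
    P=np.vstack([np.c_[v[i]+45.5*ci[:,0],v[i+1]+45.5*ci[:,1],0*t+h] for i,h in((0,0),(0,46))]);Q=np.vstack([np.c_[v[2]+45.5*ci[:,0],v[3]+45.5*ci[:,1],0*t+h] for h in(46,58)])
    return np.maximum(mask(hull("side",P)),mask(hull("side",Q)))
def c(v):
    m=hl(v);return 1-np.minimum(m,M).sum()/np.maximum(m,M).sum()
v0=np.array([495,-265,495,-265.])
q=minimize(c,v0,method="Nelder-Mead",options=dict(initial_simplex=np.vstack([v0,v0+np.diag([6,6,6,6])])));print(np.round(q.x,1),q.fun)
E
```

```text
bead [ 464.08018756 -269.92202951] pin [ 535.3409602 -271.403775 ] 71.27617615604454 178.80880423609938
[ 499.9 -266.2  494.2 -269.4] 0.04448778833107181
```

```bash
python3 - <<'E'
from fit import *
f=r.grab_frame("side");cv2.imwrite("pics/side_end.png",f[:,:,::-1]);f=r.grab_frame("top");cv2.imwrite("pics/top_end.png",f[:,:,::-1])
def seg(fn,n):
    im=cv2.imread(fn);h=cv2.cvtColor(im,cv2.COLOR_BGR2HSV);m=((h[...,1]>70)&((h[...,0]<20))).astype(np.uint8)
    w=np.zeros_like(m);(w.__setitem__((slice(268,325),slice(322,392)),1) if n=="side" else w.__setitem__((slice(182,236),slice(338,395)),1));m*=w
    m=cv2.morphologyEx(m,cv2.MORPH_CLOSE,np.ones((3,3)))
    cs,_=cv2.findContours(m,0,1);cs=max(cs,key=cv2.contourArea);o=np.zeros_like(m);cv2.drawContours(o,[cs],-1,1,-1);return o.astype(float)
def disc(x,y,z0,z1):return np.vstack([np.c_[x+45.5*ci[:,0],y+45.5*ci[:,1],0*t+z] for z in(z0,z1)])
def model(n,v):
    x,y,yaw,a=v[0],v[1],v[2]/50,v[3]/50
    p=np.array([x,y])+39*np.array([np.cos(yaw),np.sin(yaw)]);l=p-39*np.array([np.cos(yaw+a),np.sin(yaw+a)])
    return np.maximum(mask(hull(n,disc(x,y,0,46))),mask(hull(n,disc(*l,46,58)))),p,l
def fit(Ms,v0,tag):
    c=lambda v:sum(1-np.minimum(model(n,v)[0],M).sum()/np.maximum(model(n,v)[0],M).sum() for n,M in Ms.items())
    q=minimize(c,v0,method="Nelder-Mead",options=dict(maxiter=900,initial_simplex=np.vstack([v0,v0+np.diag([5,5,6,6])])))
    _,p,l=model("side",q.x);print(tag,[int(M.sum()) for M in Ms.values()],"pot",np.round(q.x[:2],1),"yaw,ang",np.round(q.x[2:]/50,3),"pin",p.round(1),"lid",l.round(1),"cost",round(q.fun,3))
v=np.array([495,-265,-8,73.])
S0,T0=seg("pics/side0.png","side"),seg("pics/top0.png","top");S1,T1=seg("pics/side_end.png","side"),seg("pics/top_end.png","top")
fit({"side":S0,"top":T0},v,"before");fit({"side":S0},v,"before s")
v[3]=5;fit({"side":S1,"top":T1},v,"after both");fit({"side":S1},v,"after s")
E
```

```text
Traceback (most recent call last):
ValueError: max() iterable argument is empty
```

```bash
cat > sf.py <<'E'
from fit import *
def seg(fn,n):
    im=cv2.imread(fn).astype(int);m=((im[...,2]-im[...,0])>22).astype(np.uint8)
    w=np.zeros_like(m);s=(slice(268,325),slice(322,392)) if n=="side" else (slice(182,236),slice(338,395));w[s]=1;m*=w
    m=cv2.morphologyEx(m,cv2.MORPH_CLOSE,np.ones((3,3)))
    cs,_=cv2.findContours(m,0,1)
    if not cs:print("none",fn);return None
    cs=max(cs,key=cv2.contourArea);o=np.zeros_like(m);cv2.drawContours(o,[cs],-1,1,-1);return o.astype(float)
def disc(x,y,z0,z1):return np.vstack([np.c_[x+45.5*ci[:,0],y+45.5*ci[:,1],0*t+z] for z in(z0,z1)])
def model(n,v):
    x,y,yaw,a=v[0],v[1],v[2]/50,v[3]/50
    p=np.array([x,y])+39*np.array([np.cos(yaw),np.sin(yaw)]);l=p-39*np.array([np.cos(yaw+a),np.sin(yaw+a)])
    return np.maximum(mask(hull(n,disc(x,y,0,46))),mask(hull(n,disc(*l,46,58)))),p,l
def fit(Ms,v0,tag):
    if any(M is None for M in Ms.values()):return
    c=lambda v:sum(1-np.minimum(model(n,v)[0],M).sum()/np.maximum(model(n,v)[0],M).sum() for n,M in Ms.items())
    q=minimize(c,v0,method="Nelder-Mead",options=dict(maxiter=900,initial_simplex=np.vstack([v0,v0+np.diag([5,5,6,6])])))
    _,p,l=model("side",q.x);print(tag,[int(M.sum()) for M in Ms.values()],"pot",np.round(q.x[:2],1),"yaw,ang",np.round(q.x[2:]/50,3),"pin",p.round(1),"lid",l.round(1),"cost",round(q.fun,3))
E
python3 - <<'E'
from sf import *
v=np.array([495,-265,-8,73.])
S0,T0=seg("pics/side0.png","side"),seg("pics/top0.png","top");S1,T1=seg("pics/side_end.png","side"),seg("pics/top_end.png","top")
fit({"side":S0,"top":T0},v,"before");fit({"side":S0},v,"before s");fit({"top":T0},v,"before t")
v=np.array([495,-265,-8,5.]);fit({"side":S1,"top":T1},v,"after both");fit({"side":S1},v,"after s")
E
```

```text
before [1437, 1080] pot [ 504.9 -273.9] yaw,ang [0.018 0.947] pin [ 543.9 -273.2] lid [ 521.7 -305.2] cost 0.251
before s [1437] pot [ 509.3 -267.7] yaw,ang [-0.238  1.073] pin [ 547.2 -276.9] lid [ 521.  -305.8] cost 0.147
before t [1080] pot [ 503.8 -276. ] yaw,ang [0.08 0.92] pin [ 542.7 -272.9] lid [ 521.6 -305.7] cost 0.082
after both [864, 484] pot [ 494.6 -257.2] yaw,ang [-0.305  0.239] pin [ 531.8 -268.9] lid [ 492.8 -266.3] cost 0.965
after s [864] pot [ 510.8 -262. ] yaw,ang [-1.329  0.304] pin [ 520.2 -299.9] lid [ 500.  -266.5] cost 0.238
```

Colour segmentation is too coarse to settle this, so I'll feel for the stop instead: a second gentle nudge with force feedback.

Emit:
carry_out(
  series=[
    [0,0,0,0.03,-0.22,0,1],
    [0,0,0,0.06,-0.45,0.05,1],
    [0,0,0,0.093,-0.67,0.15,1],
    [0,0,0,0.093,-0.67,0.35,1],
    [0,0,0,0.093,-0.67,0.6,1],
    [0,0,0,0.093,-0.67,0.8,1],
    [0,0,0,0.093,-0.67,0.9,1],
    [0,0,0,0.093,-0.67,0.9,1],
  ],
)

```text
clock: 16.5
eef_pos: [488.2, -338.1, 124.2]
tcp_rot: [3.141, -0.004, 2.765]
contact_force: [0.3, -0.5, 1.0]
opening: -0.003
grasp_force: 0.0
```

Emit:
carry_out(
  series=[
    [0,0,0,0,0,0.15,1],
    [0,0,0,0,0,0.25,1],
    [0,0,0,0,0,0.294,1],
    [0,0,0,0,0.02,0.294,1],
    [0,0,0,0,0.04,0.294,1],
    [0,0,0,0,0.06,0.294,1],
  ],
)

```text
clock: 17.25
eef_pos: [495.7, -324.9, 53.7]
tcp_rot: [-3.141, 0.002, 2.765]
contact_force: [-0.3, -1.4, -0.1]
opening: -0.003
grasp_force: 0.9
```

Emit:
carry_out(
  series=[
    [0,0,0,0.003,0.007,0,1],
    [0,0,0,0.005,0.011,0,1],
    [0,0,0,0.006,0.015,0,1],
  ],
)

```text
clock: 17.62
eef_pos: [494.8, -321.4, 52.8]
tcp_rot: [-3.141, 0.0, 2.765]
contact_force: [-2.4, -5.3, 3.1]
opening: -0.001
grasp_force: 3.0
```

Emit:
carry_out(
  series=[
    [0,0,0,0.0015,0.004,0,1],
    [0,0,0,0.003,0.007,0,1],
  ],
)

```text
clock: 17.88
eef_pos: [495.5, -320.0, 52.9]
tcp_rot: [-3.141, 0.002, 2.765]
contact_force: [-1.5, -5.9, 1.5]
opening: 0.002
grasp_force: 2.9
```

Emit:
carry_out(
  series=[
    [0,0,0,0.0015,0.004,0,1],
    [0,0,0,0.003,0.007,0,1],
  ],
)

```text
clock: 18.12
eef_pos: [495.5, -318.1, 52.9]
tcp_rot: [-3.141, 0.002, 2.765]
contact_force: [-1.0, -5.6, 1.3]
opening: -0.003
grasp_force: 2.9
```

Force holds steady at about 5.6 N while advancing. That is far above the 0.8 N that turns the lid, so the lid is on its stop and the whole cellar is sliding a couple of mm. Drawing back.

Emit:
carry_out(
  series=[
    [0,0,0,-0.02,-0.05,0,1],
    [0,0,0,-0.06,-0.15,0,1],
    [0,0,0,-0.06,-0.15,-0.15,1],
    [0,0,0,-0.06,-0.15,-0.4,1],
    [0,0,0,-0.06,-0.15,-0.65,1],
    [0,0,0,-0.06,-0.15,-0.85,1],
    [0,0,0,-0.06,-0.15,-1,1],
    [0,0,0,-0.06,-0.15,-1,1],
  ],
)

```text
clock: 19.12
eef_pos: [496.2, -359.9, 306.3]
tcp_rot: [-3.14, 0.006, 2.764]
contact_force: [-0.4, -0.3, -1.8]
opening: 0.003
grasp_force: 0.0
```

Emit:
carry_out(
  series=[
    [0,0,0,-0.02,0.2,-0.1,1],
    [0,0,0,-0.04,0.4,-0.2,1],
    [0,0,0,-0.06,0.6,-0.2,1],
    [0,0,0,-0.06,0.75,-0.2,1],
    [0,0,0,-0.06,0.75,-0.2,1],
    [0,0,0,-0.06,0.75,-0.2,1],
  ],
)

```text
clock: 19.88
eef_pos: [577.6, -189.6, 351.6]
tcp_rot: [-3.141, -0.001, 2.765]
contact_force: [-0.2, -0.6, 0.7]
opening: 0.001
grasp_force: 0.0
```

```bash
python3 - <<'E'
from m import *
import cv2
s=st();f=r.grab_frame("side")
a=cv2.cvtColor(f[275:320,325:370],cv2.COLOR_RGB2GRAY).astype(int)
# bead/pin: local bright blobs against median
d=a-cv2.medianBlur(a.astype(np.uint8),9).astype(int)
P={}
for nm,(u,v) in(("bead",(339,303)),("pin",(357,286))):
    w=np.clip(d[v-275-5:v-275+6,u-325-5:u-325+6],0,None)**2.;i,j=np.mgrid[v-5:v+6,u-5:u+6];P[nm]=((w*j).sum()/w.sum(),(w*i).sum()/w.sum())
b=at("side",*P["bead"],61)[:2];p=at("side",*P["pin"],60)[:2];q=b-p
print(P,b.round(1),p.round(1),np.hypot(*q),np.degrees(np.arctan2(q[1],q[0])))
x=[k for k in r.silhouettes("side","salt") if abs(k["position"][1]-347)<12];print([np.round(k["position"]) for k in x])
E
```

```text
t 19.88 pos [ 577.6 -189.6  351.6] rot [-3.141e+00 -1.000e-03  2.765e+00] F [-0.2 -0.6  0.7] op 0.0
{'bead': (np.float64(337.0259351825296), np.float64(302.0659646822633)), 'pin': (np.float64(356.07300970873786), np.float64(284.96776699029124))} [ 462.3 -263.9] [ 535. -267.] 72.8044752788361 177.55385209782415
[array([300., 343.])]
```

The whole cellar, pin included, shifted about 4 mm while the lid's angle stayed the same to within the measurement. That confirms the lid was already on its stop, so I'm handing in.

```bash
python3 -c "
from rig import r
print(r.sign_off())"
```

```text
the job is handed in; nothing more can be done
None
```

I pushed both lids shut to their stops and handed the job in at about 20 s with the hand drawn back; the cellar slid about 4 mm, the kettle looked unmoved on its base, and the verdict was not shown.

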